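Slide the standing torch back into the row

ROBOT

A 6-joint arm with a two-finger parallel gripper is mounted at the origin on the work surface. World frame = base frame: x ahead of the robot, y to its left, z up, the work surface at z = 0. Lengths are in m, angles in rad, forces in N, time in s.
With the tool pointing down it reaches from about 0.275 to 0.825 m from the base axis. Payload 5.2 kg.
Tool frame: the origin (TCP) lies on the centre line of the jaws, within the pads' length; the fingertips stand 11 mm ahead of it and the grasp point (between the pads) lies 8 mm behind it (env.tips_ahead is the z of the fingertips in the tool frame, in m); z points along the fingers, y is the direction in which the jaws open and shut (so a half turn about z gives the same grasp; the last joint's range is limited). The gripper opens to 93 mm and grips with 3 to 60 N. Pads are 15 mm wide; open, the fingers measure 128 mm over their backs; the gripper's body (75 mm by 188 mm) begins 65 mm behind the grasp point.
Start: joints at [-1.343, 0.259, 1.535, -0, 1.348, -0.203], TCP at [0.23, -0.5, 0.23] pointing down, gripper open.
Joint ranges: [-3.14, 3.14], [-0.91, 2.08], [0.19, 2.58], [-1.22, 4.36], [0.22, 2.71], [-3.12, 3.12]. Speed limits (rad/s): [2.57, 2.57, 3.14, 3.14, 3.14, 3.14].

INTERFACE

Orientations are given as [roll, pitch, yaw] about the fixed x, y, z axes, in that order (R = Rz(yaw) Ry(pitch) Rx(roll)).
In Python, from station import env gives the robot as it stands.
- The arm moves only by the tool arm_command, never from a script. Its argument "rows" is a list of rows, each an object of numbers: "rx", "ry", "rz": the turn, a rotation vector about the tool's x, y, z in rad; "tx", "ty", "tz": the shift along the tool's x, y, z in m; "grip": the opening, from 0 (shut) to 1 (fully open). A call has 1 to 5 rows; each row shifts and turns the pose as measured when the row begins, along the tool's axes as they then stand; what a row does not reach is not made up. A row lasts 1/12 s, in which the tool goes at most 41.7 mm and 7.16 degrees, less where a joint would pass 70% of its speed; a pose out of reach is approached as far as the arm can. A call with a gripper value outside its range is refused whole. The fingers move at their own pace and stop on an object; the grip force is fixed at half the most. Time passes only in rows, so rows that do not move let the fingers close. It gives the time, the measured TCP pose, the force and the opening at its end, in the units of the state.
- env.get_obs(): the state, without advancing time (a new reading comes with each control period).
- env.get_image(name): name is "side" or "top"; returns a dict with "pixels" (400x640x3 uint8, red, green, blue), "K" (3x3 intrinsics, pixels), "k1" (the pictures are not rectified: a ray, as slopes to the right and down, at radius r is drawn at 1 + k1 r^2 times it, then the intrinsics apply), "R" (3x3) and "t" (3): a world point X has camera coordinates R X + t. Camera axes: x right, y down, z forward; pixel columns grow to the right and rows downward; lengths in m; the calibration is good to about 2 mm. A picture is of the moment at which its call begins. There is no depth.
- env.finish_job(): hands the job in, once; it reports no verdict.
Trained networks look in a picture, given as the dict that the camera call returned (one of the last four; its "shot" number tells which), for a name from the list of things; names that differ only in an ending like _2 or _b are one class to them, and where a whole thing is asked for, a point or a joint stands for the part that bears it (a point fixed in the world has none). Each returns a list of dicts, best first, with "score" (0 to 1); they miss things now and then, are a little off and sometimes report something else, mostly with a low value. They report only what shows in the picture. A call takes as long as a camera call. They do not tell look-alikes from the thing itself.
- env.spot_in(picture, thing): "location" ([x, y, z] in m, in world coordinates, good to about 4 mm: the middle of the surface that is visible of it).
- env.mark_of(picture, thing): "location" ([x, y, z] in m, in world coordinates, good to about 4 mm: a listed point, or the origin of a listed thing).
The state is a dict: "t": time; "joint_pos": joint angles; "joint_vel": joint speeds; "joint_torque": joint torques, N m; "tool_pos": TCP position; "tool_rot": TCP orientation; "force": force on the tool from outside, world axes, zero at the start; "ft_torque": the same for the moment, N m; "grip_width": finger opening in m.
Only numpy, scipy, OpenCV 4.12 (cv2) and the standard library are available. Lean on these libraries where they do the work, as an engineer would, in place of code of your own. Each camera call takes 0.05 s, during which the arm holds its last target. There are 200 camera calls.

TASK

The solar torch has been left standing on its lens out near the front edge of the blue shelf, where it may be knocked off. Push it with the fingertips, low on its wide head only so that it slides and stays upright, back into the gap between the clear jar and the turntable until it stands against the back rail, with a finger's width or more left free on both sides. Do not take hold of it or lift it, and leave the jar, the turntable, the lantern and the other things on the shelf as they are.

Things in the scene. Friction and masses are not known exactly. Their poses are not given: they have to be found in the camera images.
- shelf: Fixed blue wooden shelf on the table: board 300 mm deep (its x, pointing away from the robot to the back rail), 1000 mm wide (its y), 22 mm thick. Origin at the centre of the board's underside. Along its back a rail stands 45 mm over the board, its flat inner face 132 mm from the origin along +x. End cheeks 70 mm high. Place and yaw vary.
- torch: Thing to push: loose grey plastic solar torch, 0.2 to 0.4 kg, standing upright on its lens, 195 mm tall. Bottom: wide round head 68 mm across, 32 mm high; then a cone 22 mm high narrowing to a tube 32 mm across up to the top, a dark solar strip on one side. Origin on its axis at the underside, z up its axis. Friction on the shelf about 0.6; pushed over 45 mm above the board it tips.
- turntable: Foot of the white plastic turntable, fixed on the shelf. Its deck is a freely turning round disc of 160 mm diameter, from 11 to 21 mm above the board, centred on the foot. Origin on its axis at the shelf top; axes parallel to the shelf's. The gap for the torch lies on its -y side.
- lantern: Loose upright cream lantern, 70 mm square, 180 mm tall with its wire handle, standing near the middle of the turntable's deck. Origin at the centre of its underside. To be left alone.
- jar: Loose clear plastic jar with a white screw lid, 74 mm diameter, 80 mm tall, standing close to the back rail on the other side of the gap. Origin on its axis at the underside. To be left alone.
- spoon: Loose wooden spoon lying on the board near its front edge, 220 mm long, up to 43 mm wide and 18 mm high, along its x axis. Origin at mid-length, underside. To be left alone.
- opener: Loose steel bottle opener lying flat in front of the turntable, 135 mm long along its x axis, 41 mm wide, 7 mm high. Origin near mid-length, underside. To be left alone.
- mug: Loose white mug, 80 mm diameter, 82 mm tall, handle to its +y. Origin at the centre of its underside. To be left alone.
- matchbox: Loose closed matchbox lying flat in front of the jar, 56 x 36 x 16 mm (its x, y, z). Origin at the centre of its underside. To be left alone.
- tin: Loose plain aluminium tin, 68 mm diameter, 100 mm tall, beyond the turntable. Origin at the centre of its underside. To be left alone.
Things that resemble listed ones, but are neither listed nor needed, are in the scene too. Several things have the shape of the torch; the one meant has the colours described above.

How it is judged:
At the end, for the whole second after the job is handed in: The torch stands upright and still on the board, its head no more than 7 mm from the back rail, between the jar and the turntable with at least 12 mm free on both sides (x of torch in the frame of shelf above 0.091 m and y of torch in the frame of turntable below 0 m and horizontal distance between torch and turntable between 0.126 and 0.26 m and horizontal distance between torch and jar above 0.083 m and z of torch in the frame of shelf below 0.026 m and angle between torch's own z axis and vertical below 0.05 rad and linear speed of torch below 0.01 m/s); the robot touches nothing.
It fails at once if the torch rocks over by more than 10 degrees (angle between torch's own z axis and vertical above 0.175 rad).
It fails at once if the torch is lifted off the board, or taken hold of so that it stands between the fingers (z of torch in the frame of shelf above 0.032 m or (horizontal distance between the grasp point and torch below 0.014 m and z of the grasp point in the frame of torch below 0.19 m)).
It fails at once if the torch is touched on its tube, above the wide head (contact force between the arm and torch_c2 above 0.3 N).
It fails at once if the jar, the lantern or the turntable is pushed (distance of any of jar, lantern from where it was at the start of the episode above 0.01 m or contact force between any of the arm, torch and turntable above 1 N).
It fails at once if another thing on the shelf is disturbed (distance of any of spoon, opener, mug, matchbox, tin from where it was at the start of the episode above 0.015 m).
It also fails if it takes over 45 s, if anything falls off the work surface, if the arm or the gripper's body presses on something with over 40 N, if the wrist force passes 120 N, or if a joint passes its speed limit or range.

## Working session

There is one attempt and no reset: what is moved stays moved. The work goes in short steps, Python scripts to look and compute and a tool call to move; the robot and the scene stay as the last step left them, time stands still between calls to the robot, and variables do not carry over. Pictures are saved under pics/ and viewed, about 8 in all and at most 12, crops included, and the job is handed in when it is done.

Besides the shell and the picture viewer there is one more tool, called after ">>>" as a command line: name --argument value ..., lists and objects as JSON in quotes. arm_command: Moves the arm, as the interface text tells. Its arguments: {"type":"object","properties":{"rows":{"type":"array","items":{"type":"object","properties":{"rx":{"type":"number"},"ry":{"type":"number"},"rz":{"type":"number"},"tx":{"type":"number"},"ty":{"type":"number"},"tz":{"type":"number"},"grip":{"type":"number"}}}}},"required":["rows"]}

```bash
mkdir -p pics; cat > h.py <<'E'
import numpy as np, cv2
from station import env
def save(im,name): cv2.imwrite('pics/'+name+'.png',im['pixels'][:,:,::-1])
def proj(im,X):
    c=im['R']@np.array(X)+im['t']; s=c[:2]/c[2]; s=s*(1+im['k1']*(s@s))
    return (im['K']@[s[0],s[1],1])[:2]
def ray(im,u,v):
    d=np.linalg.inv(im['K'])@[u,v,1]; s=d[:2].copy()
    for _ in range(20): s=d[:2]/(1+im['k1']*(s@s))
    return -im['R'].T@im['t'], im['R'].T@np.array([s[0],s[1],1])
def onz(im,u,v,z):
    o,d=ray(im,u,v); return o+d*(z-o[2])/d[2]
E
python3 - <<'E'
from h import *
o=env.get_obs();print(o['t'],o['tool_pos'],o['tool_rot'],env.tips_ahead)
ims={n:env.get_image(n) for n in('top','side')}
for n,im in ims.items():
    save(im,n+'0')
    print(n,-im['R'].T@im['t'],im['R'][2])
    for th in['shelf','torch','turntable','lantern','jar','spoon','opener','mug','matchbox','tin']:
        print(n,th,[(np.round(d['location'],3).tolist(),round(d['score'],2),proj(im,d['location']).round().tolist()) for d in env.mark_of(im,th)[:5]])
E
```

```text
0.0 [ 0.2295849  -0.49921885  0.22883257] [-3.13984198e+00 -3.42903132e-04  4.30823979e-01] 0.011
top [0.4048211  0.01393408 1.31919423] [ 5.52114855e-02  7.78710210e-04 -9.98474379e-01]
top shelf [([0.669, -0.398, 0.02], 0.69, [440.0, 140.0]), ([0.592, -0.014, 0.001], 0.6, [325.0, 162.0])]
top torch [([0.286, -0.207, -0.004], 0.72, [381.0, 254.0]), ([0.346, 0.126, -0.002], 0.72, [282.0, 235.0]), ([0.348, -0.105, 0.001], 0.66, [351.0, 236.0]), ([0.541, -0.049, 0.028], 0.6, [335.0, 177.0])]
top turntable [([0.615, 0.182, 0.021], 0.56, [266.0, 154.0]), ([0.624, 0.186, 0.046], 0.53, [264.0, 150.0])]
top lantern [([0.628, 0.189, 0.044], 0.78, [263.0, 149.0]), ([0.582, -0.201, 0.021], 0.22, [381.0, 165.0])]
top jar [([0.677, -0.118, 0.017], 0.92, [356.0, 137.0])]
top spoon [([0.509, -0.376, 0.02], 0.83, [433.0, 188.0]), ([0.581, -0.203, 0.021], 0.73, [382.0, 166.0])]
top opener [([0.481, 0.24, 0.023], 0.57, [247.0, 193.0]), ([0.679, -0.118, 0.017], 0.35, [356.0, 136.0])]
top mug [([0.668, -0.396, 0.019], 0.64, [439.0, 141.0])]
top matchbox [([0.58, -0.2, 0.021], 0.67, [381.0, 166.0])]
top tin [([0.64, 0.357, 0.022], 0.82, [214.0, 145.0]), ([0.579, -0.202, 0.018], 0.46, [381.0, 166.0])]
side [-0.16567032  0.64815429  0.88352567] [ 0.53667037 -0.51120184 -0.67131035]
side shelf [([0.593, -0.012, -0.001], 0.77, [303.0, 189.0])]
side torch [([0.538, -0.042, 0.02], 0.91, [324.0, 188.0]), ([0.346, 0.123, 0.001], 0.84, [331.0, 260.0])]
side turntable [([0.62, 0.183, 0.026], 0.85, [244.0, 211.0])]
side lantern [([0.623, 0.19, 0.044], 0.92, [240.0, 207.0])]
side jar [([0.684, -0.119, 0.018], 0.76, [308.0, 155.0])]
side spoon []
side opener [([0.489, 0.242, 0.018], 0.85, [257.0, 251.0])]
side mug [([0.669, -0.394, 0.023], 0.96, [370.0, 121.0])]
side matchbox [([0.581, -0.202, 0.023], 0.59, [350.0, 156.0])]
side tin [([0.635, 0.351, 0.023], 0.95, [187.0, 242.0])]
```

```bash
python3 - <<'E'
import cv2
a=cv2.imread('pics/top0.png')[80:300,180:480];cv2.imwrite('pics/top0c.png',cv2.resize(a,None,fx=2.6,fy=2.6,interpolation=2))
a=cv2.imread('pics/side0.png')[80:320,140:440];cv2.imwrite('pics/side0c.png',cv2.resize(a,None,fx=2.5,fy=2.5,interpolation=2))
E
```

```text
(no output)
```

View pics/top0c.png

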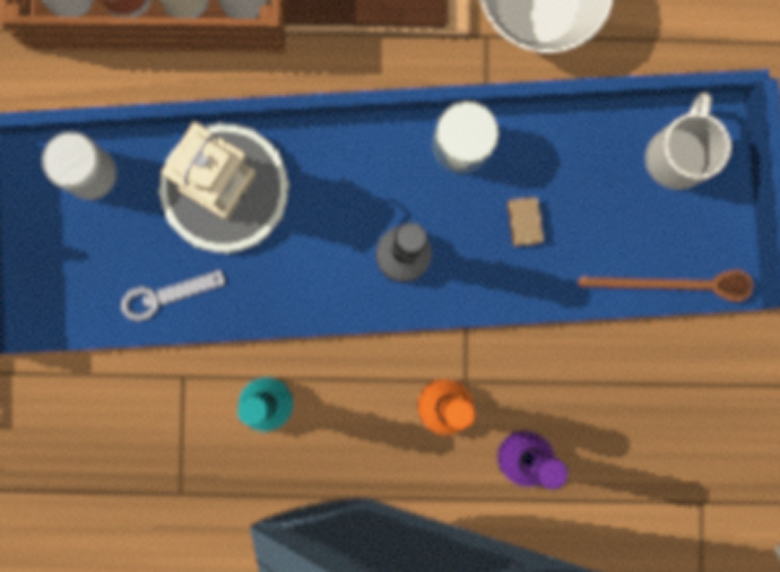

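View pics/side0c.png

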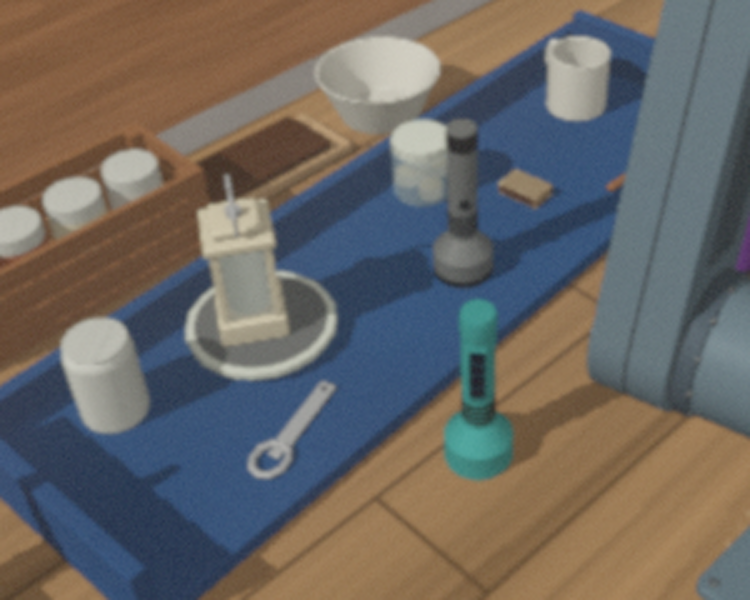

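The top view shows the grey torch at crop (405,255), between the jar (467,135) and turntable (225,188). Orange, purple and teal look-alikes stand on the table in front of the shelf and have to be cleared. The side view agrees. Next I'll get the shelf pose from its edges.

```bash
python3 - <<'E'
from h import *
im=env.get_image('top');p=im['pixels'].astype(int)
blue=(p[:,:,2]>p[:,:,0]*1.5)&(p[:,:,2]>50)
F=[];
for u in list(range(215,335,6))+list(range(350,460,6)):
    v=np.where(blue[100:225,u])[0]
    if len(v): F.append(onz(im,u+.5,100+v.max()+1,.022)[:2])
B=[]
for u in list(range(250,460,6)):
    v=np.where(blue[90:225,u])[0]
    if len(v): B.append(onz(im,u+.5,90+v.min(),.067)[:2])
def fit(P):
    P=np.array(P)
    for _ in range(4):
        c=np.polyfit(P[:,1],P[:,0],1);r=P[:,0]-np.polyval(c,P[:,1]);P=P[abs(r)<max(.004,1.5*r.std())]
    return c,r.std(),len(P)
fF,fB=fit(F),fit(B);print(fF,fB)
s=(fF[0][0]+fB[0][0])/2;yaw=np.arctan(-s);print('yaw',yaw)
ex=np.array([np.cos(yaw),np.sin(yaw)]);ey=np.array([-ex[1],ex[0]])
print('depth',(fB[0][1]-fF[0][1])*np.cos(yaw))
fx=fF[0][1]*np.cos(yaw)  # front edge coordinate along ex at y=0
bx=fB[0][1]*np.cos(yaw)
print('front',fx,'back',bx,'x0 from front',fx+.15,'from net',np.array([.5925,-.013])@ex)
for n,P in dict(torch=[.5395,-.0455],turn=[.618,.183],jar=[.680,-.1185],lant=[.625,.19],match=[.581,-.202],opener=[.485,.241]).items():
    P=np.array(P);print(n,P@ex-fx-.15,P@ey)
# torch outlines check
s2=env.get_image('side')
m=cv2.cvtColor(im['pixels'],cv2.COLOR_RGB2HSV)
vis=im['pixels'][:,:,::-1].copy()
def circ(im,vis,x,y,z,r,c):
    pts=[proj(im,[x+r*np.cos(a),y+r*np.sin(a),z]) for a in np.linspace(0,6.28,60)]
    cv2.polylines(vis,[np.round(np.array(pts)*4*16).astype(int)],1,c,1,cv2.LINE_AA,4)
out=[]
for q,cr in((im,(110,215,235,400)),(s2,(110,250,200,380))):
    v=cv2.resize(q['pixels'][:,:,::-1],None,fx=4,fy=4,interpolation=2)
    circ(q,v,.5395,-.0455,.022,.034,(0,0,255));circ(q,v,.5395,-.0455,.054,.034,(0,255,255));circ(q,v,.5395,-.0455,.217,.016,(0,255,0))
    circ(q,v,.618,.183,.043,.08,(0,0,255));circ(q,v,.68,-.1185,.102,.037,(0,0,255))
    for xs in(-.15,.132):
        a,b=[(xs+fx+.15)*ex+k*ey for k in(-.3,.3)]
        z=.022 
        A=[np.round(proj(q,[*w,z])*4).astype(int).tolist() for w in(a,b)]
        cv2.line(v,A[0],A[1],(255,255,0),1)
    a,b,c,d=cr;v=v[a*4:b*4,c*4:d*4];out.append(v);cv2.imwrite('pics/ov%d.png'%len(out),v)
h=[cv2.resize(o,(780,int(o.shape[0]*780/o.shape[1])))for o in out]
cv2.imwrite('pics/ov.png',cv2.resize(np.vstack(h),None,fx=600/sum(x.shape[0]for x in h),fy=600/sum(x.shape[0]for x in h)))
E
```

```text
(array([-0.07493597,  0.43696062]), np.float64(0.0009636691652611433), 39) (array([-0.07461114,  0.7344721 ]), np.float64(0.0010206709652129987), 35)
yaw 0.07463466295789846
depth 0.29668324858948264
front 0.4357441746987738 back 0.7324274232882564 x0 from front 0.5857441746987738 from net 0.5898812046510669
torch -0.05113879998293533 -0.08560136286846069
turn 0.044180858053764954 0.13640913866641383
jar 0.08352679210721872 -0.16887457769176548
lant 0.051683328682763735 0.14286769380367256
match -0.021423814637051425 -0.24476015039178253
opener -0.08412409397418671 0.2041648711552963
```

View pics/ov.png

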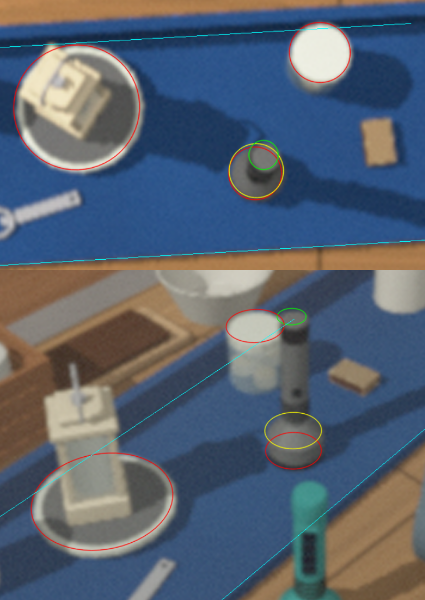

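```bash
cat >> h.py <<'E'
from scipy.spatial.transform import Rotation as Ro
YAW=.0746; EX=np.array([np.cos(YAW),np.sin(YAW)]); EY=np.array([-EX[1],EX[0]]); X0=.5865; TILT=.38
def w(xs,ys): return (xs+X0)*EX+ys*EY
def s(p): p=np.array(p)[:2]; return np.array([p@EX-X0,p@EY])
RT=Ro.from_euler('xyz',[np.pi,0,YAW])*Ro.from_rotvec([0,TILT,0])
def tcp_for_tip(xs,ys,z): return np.array([*w(xs,ys),z])-RT.as_matrix()[:,2]*env.tips_ahead
def delta(P):
    o=env.get_obs();R=Ro.from_euler('xyz',o['tool_rot'])
    tip=o['tool_pos']+R.as_matrix()[:,2]*env.tips_ahead
    print('t',round(o['t'],2),'tip shelf',s(tip).round(4),'z',tip[2].round(4),'F',np.round(o['force'],1),'w',o['grip_width'])
    print('shift',R.inv().apply(P-o['tool_pos']).round(4),'rot',(R.inv()*RT).as_rotvec().round(4))
E
python3 -c "
from h import *
print(tcp_for_tip(-.100,-.086,.031)); delta(tcp_for_tip(-.100,-.086,.25))"
```

```text
[ 0.48748778 -0.04980566  0.04121531]
t 1.2 tip shelf [-0.3947 -0.5155] z 0.2187 F [ 0.4 -0.2 -0.7] w 0.09295157808165279
shift [ 0.4222 -0.3012 -0.0306] rot [-0.0677  0.376   0.3519]
```

>>> arm_command --rows '[{"tz": -0.04, "rz": 0.12, "grip": 0.48}, {"tz": -0.04, "rz": 0.12, "grip": 0.48}, {"rz": 0.116, "grip": 0.48}, {"ry": 0.12, "grip": 0.48}, {"ry": 0.12, "grip": 0.48}]'

```text
schema error: expected keys rx, ry, rz, tx, ty, tz, grip
```

>>> arm_command --rows '[{"ry": 0.12, "grip": 0.48}, {"grip": 0.48}]'

```text
schema error: expected keys rx, ry, rz, tx, ty, tz, grip
```

```bash
python3 -c "
from h import *
delta(tcp_for_tip(-.100,-.086,.25));print(env.get_obs()['tool_pos'])"
```

```text
t 1.2 tip shelf [-0.3947 -0.5155] z 0.2187 F [ 0.4 -0.2 -0.7] w 0.09295157808165279
shift [ 0.4222 -0.3012 -0.0306] rot [-0.0677  0.376   0.3519]
[ 0.22967343 -0.49973602  0.22966842]
```

>>> arm_command --rows '[{"tx": 0, "ty": 0, "tz": -0.04, "rx": 0, "ry": 0, "rz": 0.12, "grip": 0.48}, {"tx": 0, "ty": 0, "tz": -0.04, "rx": 0, "ry": 0, "rz": 0.12, "grip": 0.48}, {"tx": 0, "ty": 0, "tz": 0, "rx": 0, "ry": 0, "rz": 0.116, "grip": 0.48}, {"tx": 0, "ty": 0, "tz": 0, "rx": 0, "ry": 0.12, "rz": 0, "grip": 0.48}, {"tx": 0, "ty": 0, "tz": 0, "rx": 0, "ry": 0.12, "rz": 0, "grip": 0.48}]'

```text
t: 1.62
tool_pos: [0.2345, -0.4978, 0.3127]
tool_rot: [-3.139, -0.244, 0.062]
force: [0.6, 0.9, -1.3]
grip_width: 0.0641
```

>>> arm_command --rows '[{"tx": 0, "ty": 0, "tz": 0, "rx": 0, "ry": 0.12, "rz": 0, "grip": 0.48}, {"tx": 0, "ty": 0, "tz": 0, "rx": 0, "ry": 0.0, "rz": 0, "grip": 0.48}]'

```text
t: 1.78
tool_pos: [0.2332, -0.4989, 0.3137]
tool_rot: [3.141, -0.373, 0.059]
force: [-0.2, -0.4, -0.8]
grip_width: 0.0505
```

```bash
python3 -c "
from h import *
delta(tcp_for_tip(-.100,-.086,.29));print(env.get_obs()['tool_pos'])"
```

```text
t 1.78 tip shelf [-0.3872 -0.5149] z 0.3034 F [-0.2 -0.4 -0.8] w 0.050472013282380136
shift [ 0.2563 -0.4332  0.1146] rot [ 0.0063  0.0067 -0.0141]
[ 0.23316195 -0.49886789  0.31368962]
```

>>> arm_command --rows '[{"tx": 0.02, "ty": -0.0338, "tz": 0.0089, "rx": 0, "ry": 0, "rz": -0.014, "grip": 0.48}, {"tx": 0.02, "ty": -0.0338, "tz": 0.0089, "rx": 0, "ry": 0, "rz": 0, "grip": 0.48}, {"tx": 0.02, "ty": -0.0338, "tz": 0.0089, "rx": 0, "ry": 0, "rz": 0, "grip": 0.48}, {"tx": 0.02, "ty": -0.0338, "tz": 0.0089, "rx": 0, "ry": 0, "rz": 0, "grip": 0.48}, {"tx": 0.02, "ty": -0.0338, "tz": 0.0089, "rx": 0, "ry": 0, "rz": 0, "grip": 0.48}]'

```text
t: 2.2
tool_pos: [0.3271, -0.3265, 0.3045]
tool_rot: [3.136, -0.361, 0.055]
force: [1.3, 0.1, 0.2]
grip_width: 0.0448
```

>>> arm_command --rows '[{"tx": 0.02, "ty": -0.0338, "tz": 0.0089, "rx": 0, "ry": 0, "rz": 0, "grip": 0.48}, {"tx": 0.02, "ty": -0.0338, "tz": 0.0089, "rx": 0, "ry": 0, "rz": 0, "grip": 0.48}, {"tx": 0.02, "ty": -0.0338, "tz": 0.0089, "rx": 0, "ry": 0, "rz": 0, "grip": 0.48}, {"tx": 0.02, "ty": -0.0338, "tz": 0.0089, "rx": 0, "ry": 0, "rz": 0, "grip": 0.48}, {"tx": 0, "ty": 0, "tz": 0, "rx": 0, "ry": 0, "rz": 0, "grip": 0.48}]'

```text
t: 2.62
tool_pos: [0.4102, -0.1727, 0.2997]
tool_rot: [3.131, -0.356, 0.065]
force: [-0.8, 0.6, -0.5]
grip_width: 0.0446
```

```bash
python3 -c "
from h import *
delta(tcp_for_tip(-.100,-.086,.25))"
```

```text
t 2.62 tip shelf [-0.1865 -0.2029] z 0.2894 F [-0.8  0.6 -0.5] w 0.0446174903006848
shift [ 0.0659 -0.1183  0.0654] rot [ 0.0142  0.0238 -0.0093]
```

>>> arm_command --rows '[{"tx": 0.017, "ty": -0.031, "tz": 0.017, "rx": 0.014, "ry": 0.024, "rz": -0.009, "grip": 0.48}, {"tx": 0.017, "ty": -0.031, "tz": 0.017, "rx": 0, "ry": 0, "rz": 0, "grip": 0.48}, {"tx": 0.017, "ty": -0.031, "tz": 0.017, "rx": 0, "ry": 0, "rz": 0, "grip": 0.48}, {"tx": 0.015, "ty": -0.025, "tz": 0.015, "rx": 0, "ry": 0, "rz": 0, "grip": 0.48}, {"tx": 0, "ty": 0, "tz": 0, "rx": 0, "ry": 0, "rz": 0, "grip": 0.48}]'

```text
t: 3.03
tool_pos: [0.4883, -0.0458, 0.2648]
tool_rot: [3.127, -0.381, 0.089]
force: [-0.6, -0.4, -0.9]
grip_width: 0.0445
```

```bash
python3 - <<'E'
from h import *
delta(tcp_for_tip(-.100,-.086,.06))
t=env.get_image('top');d=env.get_image('side')
for im in(t,d):
    for th in('torch','turntable','jar'):
        print(th,[(s(q['location']).round(4),round(q['location'][2],3),round(q['score'],2)) for q in env.mark_of(im,th)])
save(t,'t1');save(d,'d1')
a=np.vstack([t['pixels'][90:290,170:490],d['pixels'][80:280,180:500]])[:,:,::-1]
cv2.imwrite('pics/m1.png',cv2.resize(a,None,fx=1.5,fy=1.5,interpolation=2))
E
```

```text
t 3.03 tip shelf [-0.0989 -0.0821] z 0.2546 F [-0.6 -0.4 -0.9] w 0.04447141454304037
shift [-0.0735  0.0014  0.1802] rot [ 0.009  -0.0015  0.013 ]
torch [(array([-0.0504, -0.0883]), 0.022, 0.71), (array([-0.3195, -0.2247]), -0.002, 0.51)]
turntable [(array([0.0423, 0.1361]), 0.019, 0.66)]
jar [(array([ 0.0792, -0.169 ]), 0.019, 0.67)]
torch [(array([-0.0529, -0.0839]), 0.022, 0.74), (array([-0.2507, -0.1295]), -0.004, 0.58), (array([-0.2309,  0.0965]), 0.003, 0.56)]
turntable [(array([0.042 , 0.1333]), 0.023, 0.91)]
jar [(array([ 0.0876, -0.1673]), 0.021, 0.69)]
```

View pics/m1.png

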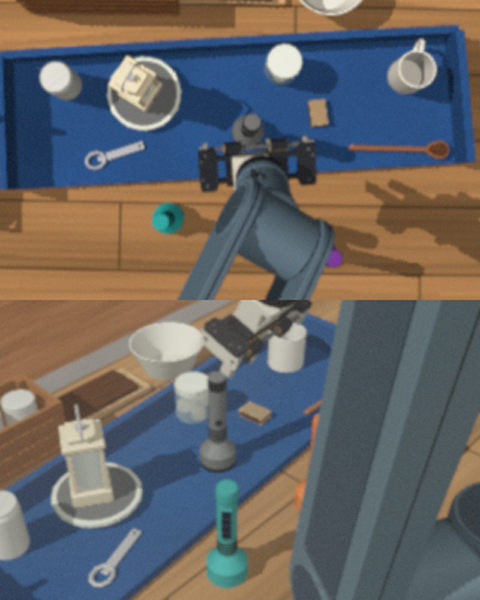

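>>> arm_command --rows '[{"tx": -0.015, "ty": 0.001, "tz": 0.036, "rx": 0.009, "ry": 0, "rz": 0.013, "grip": 0.48}, {"tx": -0.015, "ty": 0, "tz": 0.036, "rx": 0, "ry": 0, "rz": 0, "grip": 0.48}, {"tx": -0.015, "ty": 0, "tz": 0.036, "rx": 0, "ry": 0, "rz": 0, "grip": 0.48}, {"tx": -0.015, "ty": 0, "tz": 0.034, "rx": 0, "ry": 0, "rz": 0, "grip": 0.48}, {"tx": 0, "ty": 0, "tz": 0, "rx": 0, "ry": 0, "rz": 0, "grip": 0.48}]'

```text
t: 3.85
tool_pos: [0.4891, -0.0652, 0.1147]
tool_rot: [3.129, -0.398, 0.056]
force: [-0.6, 0.9, -0.8]
grip_width: 0.0443
```

```bash
python3 -c "
from h import *
delta(tcp_for_tip(-.100,-.086,.031))"
```

```text
t 3.85 tip shelf [-0.0994 -0.1017] z 0.1046 F [-0.6  0.9 -0.8] w 0.04425666089092195
shift [-0.0292 -0.0164  0.0673] rot [ 0.0202 -0.0175 -0.0176]
```

>>> arm_command --rows '[{"tx": -0.007, "ty": -0.008, "tz": 0.014, "rx": 0.02, "ry": -0.017, "rz": -0.017, "grip": 0.48}, {"tx": -0.007, "ty": -0.008, "tz": 0.018, "rx": 0, "ry": 0, "rz": 0, "grip": 0.48}, {"tx": -0.006, "ty": 0, "tz": 0.014, "rx": 0, "ry": 0, "rz": 0, "grip": 0.48}, {"tx": 0, "ty": 0, "tz": 0, "rx": 0, "ry": 0, "rz": 0, "grip": 0.48}]'

```text
t: 4.18
tool_pos: [0.4894, -0.0545, 0.0674]
tool_rot: [-3.141, -0.383, 0.066]
force: [-0.2, 0.1, -1.1]
grip_width: 0.0451
```

```bash
python3 -c "
from h import *
delta(tcp_for_tip(-.100,-.086,.031))"
```

```text
t 4.18 tip shelf [-0.0984 -0.0909] z 0.0572 F [-0.2  0.1 -1.1] w 0.045104068300056935
shift [-0.0112 -0.0048  0.0237] rot [ 0.0031 -0.0034 -0.0084]
```

>>> arm_command --rows '[{"tx": -0.006, "ty": -0.005, "tz": 0.012, "rx": 0.003, "ry": -0.003, "rz": -0.008, "grip": 0.48}, {"tx": -0.005, "ty": 0, "tz": 0.011, "rx": 0, "ry": 0, "rz": 0, "grip": 0.48}, {"tx": 0, "ty": 0, "tz": 0, "rx": 0, "ry": 0, "rz": 0, "grip": 0.48}]'

```text
t: 4.43
tool_pos: [0.4922, -0.0532, 0.0476]
tool_rot: [3.139, -0.389, 0.072]
force: [-0.2, 1.4, 0.3]
grip_width: 0.0447
```

```bash
python3 - <<'E'
from h import *
delta(tcp_for_tip(-.100,-.086,.031))
t=env.get_image('top');d=env.get_image('side')
for im in(t,d):
    print([(s(q['location']).round(4),round(q['location'][2],3),round(q['score'],2)) for q in env.mark_of(im,'torch')])
a=d['pixels'][110:230,240:400][:,:,::-1]
cv2.imwrite('pics/m2.png',cv2.resize(a,None,fx=4,fy=4,interpolation=2))
E
```

```text
t 4.43 tip shelf [-0.0954 -0.0898] z 0.0374 F [-0.2  1.4  0.3] w 0.044685025127581955
shift [-0.0066 -0.0038  0.0042] rot [ 0.0036 -0.0089 -0.0026]
[(array([-0.2303,  0.0947]), -0.001, 0.88), (array([-0.0507, -0.0885]), 0.023, 0.84), (array([-0.3157, -0.2263]), -0.002, 0.76)]
[(array([-0.0551, -0.082 ]), 0.023, 0.68), (array([-0.2289,  0.096 ]), 0.003, 0.6), (array([0.0771, 0.3026]), 0.021, 0.59), (array([ 0.003 , -0.0578]), 0.002, 0.42)]
```

View pics/m2.png

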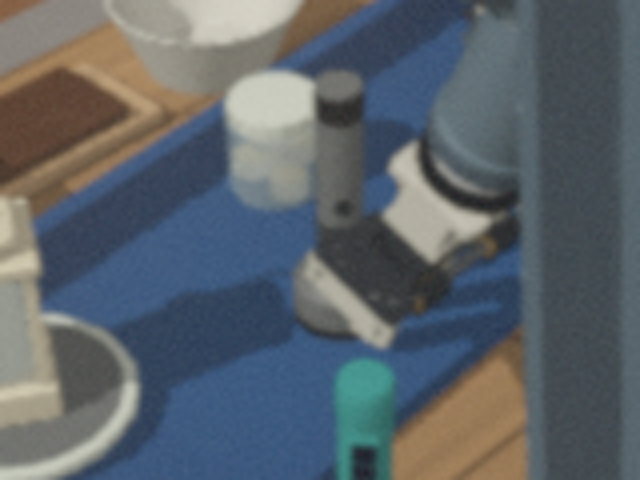

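>>> arm_command --rows '[{"tx": -0.005, "ty": -0.004, "tz": 0.004, "rx": 0.003, "ry": -0.008, "rz": -0.002, "grip": 0.48}, {"tx": 0, "ty": 0, "tz": 0, "rx": 0, "ry": 0, "rz": 0, "grip": 0.48}, {"tx": 0.0046, "ty": 0, "tz": 0.0019, "rx": 0, "ry": 0, "rz": 0, "grip": 0.48}, {"tx": 0.0046, "ty": 0, "tz": 0.0019, "rx": 0, "ry": 0, "rz": 0, "grip": 0.48}, {"tx": 0.0046, "ty": 0, "tz": 0.0019, "rx": 0, "ry": 0, "rz": 0, "grip": 0.48}]'

```text
t: 5.05
tool_pos: [0.5057, -0.0487, 0.0455]
tool_rot: [3.138, -0.386, 0.075]
force: [-2.1, -0.4, -0.2]
grip_width: 0.0446
```

```bash
python3 - <<'E'
from h import *
delta(tcp_for_tip(.062,-.033,.031))
t=env.get_image('top');d=env.get_image('side')
for im in(t,d):
    print([(s(q['location']).round(4),round(q['location'][2],3),round(q['score'],2)) for q in env.mark_of(im,'torch') if q['location'][2]>.01])
E
```

```text
t 5.05 tip shelf [-0.0817 -0.0863] z 0.0353 F [-2.1 -0.4 -0.2] w 0.04455523876569009
shift [ 0.1316 -0.0534  0.0578] rot [ 0.0034 -0.0055  0.0005]
[(array([-0.0488, -0.0879]), 0.027, 0.7)]
[(array([-0.0471, -0.0833]), 0.023, 0.66)]
```

>>> arm_command --rows '[{"tx": 0.0055, "ty": -0.0025, "tz": 0.0026, "rx": 0.003, "ry": 0, "rz": 0, "grip": 0.48}, {"tx": 0.0055, "ty": -0.0025, "tz": 0.0026, "rx": 0, "ry": 0, "rz": 0, "grip": 0.48}, {"tx": 0.0055, "ty": -0.0025, "tz": 0.0026, "rx": 0, "ry": 0, "rz": 0, "grip": 0.48}, {"tx": 0.0055, "ty": -0.0025, "tz": 0.0026, "rx": 0, "ry": 0, "rz": 0, "grip": 0.48}, {"tx": 0.0055, "ty": -0.0025, "tz": 0.0026, "rx": 0, "ry": 0, "rz": 0, "grip": 0.48}]'

```text
t: 5.67
tool_pos: [0.536, -0.0339, 0.0436]
tool_rot: [3.14, -0.385, 0.073]
force: [-4.3, -3.2, 5.1]
grip_width: 0.0447
```

```bash
cat > look.py <<'E'
from h import *
import sys
delta(tcp_for_tip(float(sys.argv[1]),float(sys.argv[2]),.031))
for n in('top','side'):
    im=env.get_image(n)
    for th in sys.argv[3:]: print(n,th,[(s(q['location']).round(4),round(q['location'][2],3),round(q['score'],2)) for q in env.mark_of(im,th) if q['location'][2]>.01])
E
python3 look.py .062 -.033 torch
```

```text
t 5.67 tip shelf [-0.0504 -0.0738] z 0.0334 F [-4.3 -3.2  5.1] w 0.04473392160868112
shift [ 0.1033 -0.0409  0.0444] rot [ 0.0016 -0.005  -0.0011]
top torch [(array([-0.017 , -0.0746]), 0.025, 0.62)]
side torch [(array([-0.014 , -0.0707]), 0.018, 0.76)]
```

>>> arm_command --rows '[{"tx": 0.006, "ty": -0.0023, "tz": 0.0022, "rx": 0, "ry": 0, "rz": 0, "grip": 0.48}, {"tx": 0.006, "ty": -0.0023, "tz": 0.0022, "rx": 0, "ry": 0, "rz": 0, "grip": 0.48}, {"tx": 0.006, "ty": -0.0023, "tz": 0.0022, "rx": 0, "ry": 0, "rz": 0, "grip": 0.48}, {"tx": 0.006, "ty": -0.0023, "tz": 0.0022, "rx": 0, "ry": 0, "rz": 0, "grip": 0.48}, {"tx": 0.006, "ty": -0.0023, "tz": 0.0022, "rx": 0, "ry": 0, "rz": 0, "grip": 0.48}]'

```text
t: 6.28
tool_pos: [0.5647, -0.0193, 0.043]
tool_rot: [-3.14, -0.38, 0.072]
force: [-2.4, -1.3, 0.5]
grip_width: 0.0449
```

```bash
python3 look.py .062 -.033 torch
```

```text
t 6.28 tip shelf [-0.0208 -0.0613] z 0.0328 F [-2.4 -1.3  0.5] w 0.04487372832507647
shift [ 0.0761 -0.0285  0.0324] rot [-0.0003 -0.0001 -0.0024]
top torch [(array([ 0.0106, -0.0639]), 0.025, 0.93)]
side torch [(array([ 0.0139, -0.0561]), 0.02, 0.92)]
```

>>> arm_command --rows '[{"tx": 0.006, "ty": -0.0023, "tz": 0.0022, "rx": 0, "ry": 0, "rz": 0, "grip": 0.48}, {"tx": 0.006, "ty": -0.0023, "tz": 0.0022, "rx": 0, "ry": 0, "rz": 0, "grip": 0.48}, {"tx": 0.006, "ty": -0.0023, "tz": 0.0022, "rx": 0, "ry": 0, "rz": 0, "grip": 0.48}, {"tx": 0.006, "ty": -0.0023, "tz": 0.0022, "rx": 0, "ry": 0, "rz": 0, "grip": 0.48}, {"tx": 0.006, "ty": -0.0023, "tz": 0.0022, "rx": 0, "ry": 0, "rz": 0, "grip": 0.48}]'

```text
t: 6.9
tool_pos: [0.5957, -0.0046, 0.0431]
tool_rot: [-3.139, -0.377, 0.07]
force: [-1.7, -1.3, -0.3]
grip_width: 0.0449
```

```bash
python3 look.py .062 -.033 torch jar turntable lantern
```

```text
t 6.9 tip shelf [ 0.0113 -0.049 ] z 0.0329 F [-1.7 -1.3 -0.3] w 0.044864333891456915
shift [ 0.0464 -0.0162  0.0204] rot [-0.001   0.0027 -0.0039]
top torch [(array([ 0.0476, -0.0524]), 0.026, 0.69)]
top jar [(array([ 0.0794, -0.1662]), 0.014, 0.92), (array([ 0.045, -0.051]), 0.025, 0.55)]
top turntable [(array([0.0454, 0.1341]), 0.022, 0.85)]
top lantern [(array([0.0481, 0.1381]), 0.044, 0.87)]
side torch [(array([ 0.0465, -0.0453]), 0.022, 0.8)]
side jar []
side turntable [(array([0.0457, 0.1362]), 0.025, 0.87)]
side lantern [(array([0.0483, 0.1416]), 0.047, 0.68)]
```

>>> arm_command --rows '[{"tx": 0.006, "ty": -0.0021, "tz": 0.0023, "rx": 0, "ry": 0, "rz": 0, "grip": 0.48}, {"tx": 0.006, "ty": -0.0021, "tz": 0.0023, "rx": 0, "ry": 0, "rz": 0, "grip": 0.48}, {"tx": 0.006, "ty": -0.0021, "tz": 0.0023, "rx": 0, "ry": 0, "rz": 0, "grip": 0.48}, {"tx": 0.006, "ty": -0.0021, "tz": 0.0023, "rx": 0, "ry": 0, "rz": 0, "grip": 0.48}, {"tx": 0.006, "ty": -0.0021, "tz": 0.0023, "rx": 0, "ry": 0, "rz": 0, "grip": 0.48}]'

```text
t: 7.82
tool_pos: [0.6265, 0.0082, 0.0429]
tool_rot: [-3.138, -0.374, 0.068]
force: [-1.4, -0.5, 1.1]
grip_width: 0.0443
```

```bash
python3 look.py .062 -.033 torch
```

```text
t 7.82 tip shelf [ 0.0429 -0.0386] z 0.0326 F [-1.4 -0.5  1.1] w 0.0443102591195723
shift [ 0.0171 -0.0057  0.0085] rot [-0.001   0.006  -0.0059]
top torch [(array([ 0.0743, -0.0406]), 0.022, 0.8)]
side torch [(array([ 0.0786, -0.0367]), 0.021, 0.83)]
```

>>> arm_command --rows '[{"tx": 0.005, "ty": -0.001, "tz": 0.002, "rx": 0, "ry": 0, "rz": 0, "grip": 0.48}, {"tx": 0.005, "ty": -0.001, "tz": 0.002, "rx": 0, "ry": 0, "rz": 0, "grip": 0.48}, {"tx": 0.004, "ty": 0, "tz": 0.0016, "rx": 0, "ry": 0, "rz": 0, "grip": 0.48}]'

```text
t: 8.27
tool_pos: [0.6402, 0.0116, 0.0423]
tool_rot: [-3.137, -0.372, 0.068]
force: [-3.3, -0.8, 2.0]
grip_width: 0.0446
```

>>> arm_command --rows '[{"tx": 0.002, "ty": 0, "tz": 0.0008, "rx": 0, "ry": 0, "rz": 0, "grip": 0.48}]'

```text
t: 8.35
tool_pos: [0.6429, 0.0119, 0.0423]
tool_rot: [-3.137, -0.372, 0.068]
force: [-2.6, -0.8, 3.0]
grip_width: 0.0444
```

```bash
python3 look.py .065 -.033 torch
```

```text
t 8.35 tip shelf [ 0.0594 -0.0361] z 0.032 F [-2.6 -0.8  3. ] w 0.04437513979436301
shift [ 0.0047 -0.0031  0.003 ] rot [-0.0019  0.0082 -0.0057]
top torch [(array([ 0.0923, -0.0377]), 0.024, 0.95)]
side torch [(array([ 0.0968, -0.0324]), 0.023, 0.79)]
```

>>> arm_command --rows '[{"tx": 0.002, "ty": 0, "tz": 0.0008, "rx": 0, "ry": 0, "rz": 0, "grip": 0.48}]'

```text
t: 8.63
tool_pos: [0.6443, 0.012, 0.0421]
tool_rot: [-3.137, -0.372, 0.068]
force: [-3.5, -0.2, 1.1]
grip_width: 0.0446
```

>>> arm_command --rows '[{"tx": 0.002, "ty": 0, "tz": 0.0007, "rx": 0, "ry": 0, "rz": 0, "grip": 0.48}]'

```text
t: 8.72
tool_pos: [0.6462, 0.0122, 0.0422]
tool_rot: [-3.137, -0.371, 0.068]
force: [-2.7, -0.1, 1.3]
grip_width: 0.0449
```

>>> arm_command --rows '[{"tx": 0.002, "ty": 0, "tz": 0.0007, "rx": 0, "ry": 0, "rz": 0, "grip": 0.48}]'

```text
t: 8.8
tool_pos: [0.648, 0.0124, 0.0421]
tool_rot: [-3.137, -0.37, 0.068]
force: [-3.5, -0.5, 2.3]
grip_width: 0.0448
```

>>> arm_command --rows '[{"tx": 0.002, "ty": 0, "tz": 0.0007, "rx": 0, "ry": 0, "rz": 0, "grip": 0.48}]'

```text
t: 8.88
tool_pos: [0.6501, 0.0125, 0.0421]
tool_rot: [-3.137, -0.37, 0.068]
force: [-3.2, -0.3, 1.5]
grip_width: 0.0446
```

>>> arm_command --rows '[{"tx": 0.0015, "ty": 0, "tz": 0.0005, "rx": 0, "ry": 0, "rz": 0, "grip": 0.48}]'

```text
t: 8.97
tool_pos: [0.6512, 0.0127, 0.0419]
tool_rot: [-3.137, -0.368, 0.068]
force: [-8.0, -3.1, 6.3]
grip_width: 0.0448
```

```bash
python3 look.py .065 -.033 torch jar turntable
```

```text
t 8.97 tip shelf [ 0.0678 -0.0358] z 0.0317 F [-8.  -3.1  6.3] w 0.044822776286835286
shift [-0.003  -0.0028 -0.0004] rot [-0.0027  0.0116 -0.0059]
top torch [(array([ 0.1024, -0.0381]), 0.025, 0.55)]
top jar [(array([ 0.0812, -0.1669]), 0.018, 0.56)]
top turntable [(array([0.0377, 0.1336]), 0.022, 0.98), (array([-0.0883,  0.2056]), 0.025, 0.2)]
side torch [(array([ 0.0987, -0.0315]), 0.023, 0.61), (array([0.0423, 0.1358]), 0.024, 0.53)]
side jar [(array([ 0.0879, -0.1699]), 0.018, 0.58)]
side turntable [(array([0.0442, 0.1364]), 0.022, 0.77), (array([ 0.0863, -0.1673]), 0.018, 0.61)]
```

>>> arm_command --rows '[{"tx": -0.004, "ty": 0, "tz": -0.0017, "rx": 0, "ry": 0, "rz": 0, "grip": 0.48}, {"tx": -0.009, "ty": 0, "tz": -0.004, "rx": 0, "ry": 0, "rz": 0, "grip": 0.48}, {"tx": -0.014, "ty": 0, "tz": -0.006, "rx": 0, "ry": 0, "rz": 0, "grip": 0.48}, {"tx": -0.014, "ty": 0, "tz": -0.006, "rx": 0, "ry": 0, "rz": 0, "grip": 0.48}, {"tx": 0, "ty": 0, "tz": 0, "rx": 0, "ry": 0, "rz": 0, "grip": 0.48}]'

```text
t: 9.78
tool_pos: [0.6064, 0.009, 0.0443]
tool_rot: [-3.138, -0.374, 0.068]
force: [-1.0, 0.6, -0.9]
grip_width: 0.0447
```

>>> arm_command --rows '[{"tx": -0.005, "ty": 0, "tz": -0.03, "rx": 0, "ry": 0, "rz": 0, "grip": 0.48}, {"tx": 0, "ty": 0, "tz": -0.035, "rx": 0, "ry": 0, "rz": 0, "grip": 0.48}, {"tx": 0.01, "ty": 0, "tz": -0.035, "rx": 0, "ry": 0, "rz": 0, "grip": 0.48}, {"tx": 0.01, "ty": 0, "tz": -0.035, "rx": 0, "ry": 0, "rz": 0, "grip": 0.48}, {"tx": 0, "ty": 0, "tz": 0, "rx": 0, "ry": 0, "rz": 0, "grip": 0.48}]'

```text
t: 10.2
tool_pos: [0.5693, 0.0053, 0.1769]
tool_rot: [-3.137, -0.368, 0.065]
force: [0.6, -0.9, 1.1]
grip_width: 0.0451
```

```bash
python3 look.py 0 0 torch jar turntable lantern mug tin opener matchbox spoon; python3 - <<'E'
from h import *
t=env.get_image('top');d=env.get_image('side')
a=np.vstack([t['pixels'][90:240,170:490],d['pixels'][80:280,180:500]])[:,:,::-1]
cv2.imwrite('pics/m3.png',cv2.resize(a,None,fx=1.7,fy=1.7,interpolation=2))
E
```

```text
t 10.2 tip shelf [-0.0144 -0.0371] z 0.1667 F [ 0.6 -0.9  1.1] w 0.04511411614021366
shift [-0.0358 -0.0366  0.1318] rot [-0.0013  0.012  -0.0094]
top torch [(array([ 0.0486, -0.4437]), 0.02, 0.72), (array([ 0.0999, -0.0358]), 0.027, 0.6)]
top jar [(array([ 0.0795, -0.1666]), 0.017, 0.74)]
top turntable [(array([0.0398, 0.1359]), 0.022, 0.77)]
top lantern [(array([0.051 , 0.1374]), 0.046, 0.98), (array([-0.0875,  0.2043]), 0.026, 0.24)]
top mug [(array([ 0.0503, -0.4426]), 0.019, 0.96), (array([ 0.1012, -0.0369]), 0.024, 0.22)]
top tin [(array([0.0766, 0.3077]), 0.021, 0.74)]
top opener []
top matchbox [(array([-0.0204, -0.2446]), 0.02, 0.71), (array([-0.1075, -0.4175]), 0.022, 0.39)]
top spoon [(array([-0.1057, -0.4198]), 0.024, 0.56)]
side torch [(array([ 0.0986, -0.034 ]), 0.022, 0.58)]
side jar [(array([ 0.086, -0.17 ]), 0.02, 0.79), (array([-0.0218, -0.248 ]), 0.023, 0.4)]
side turntable [(array([0.0433, 0.1349]), 0.024, 0.77)]
side lantern [(array([0.0476, 0.1417]), 0.047, 0.59)]
side mug [(array([ 0.0517, -0.4431]), 0.022, 0.71), (array([0.0475, 0.1406]), 0.044, 0.48)]
side tin [(array([0.0748, 0.3026]), 0.02, 0.58)]
side opener []
side matchbox [(array([-0.0209, -0.2462]), 0.02, 0.65)]
side spoon [(array([-0.0208, -0.2484]), 0.022, 0.44)]
```

View pics/m3.png

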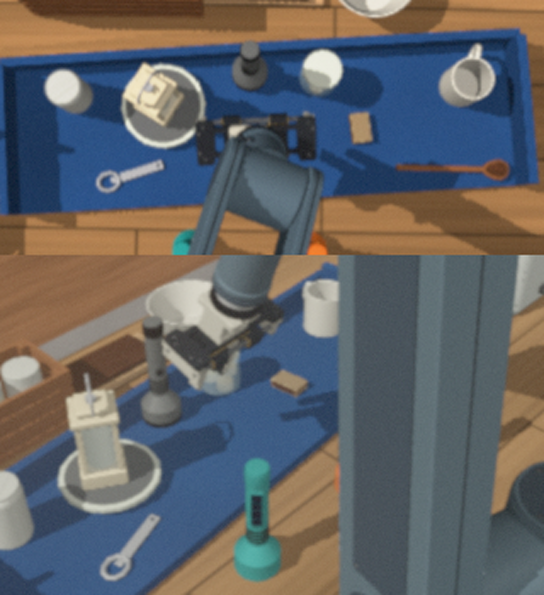

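The torch stands upright at the back rail, at about (250,70) in the top view. It is clear of both jar and turntable, and the other things are in place.

```bash
python3 -c "
from station import env
o=env.get_obs();print(o['t'],o['force'],abs(o['joint_vel']).max() if hasattr(o['joint_vel'],'max') else o['joint_vel']);print(env.finish_job())"
```

```text
11.3 [-0.21773773 -1.0428255  -0.8716755 ] 0.001993627748079088
the job is handed in; nothing more can be done
None
```

I pushed the grey torch low on its head with two part-open fingertips, leaning the gripper back to keep clear of the tube. I slid it diagonally back through the gap until the force rose from about 3 N to 8 N at the rail. Then I withdrew straight back and up and handed the job in at 11.3 s.

**Torch:** The last views show it upright. My measurements put it at shelf x of about 0.099 m, against a limit of 0.091 m. That is 1 mm more than the 0.098 m the rail allows, so my shelf origin is off by a millimetre or two.

**Clearances:** The torch is about 0.18 m from the turntable axis and 0.13 m from the jar axis, centre to centre. Both are above the limits of 0.126 m and 0.083 m.

**Other things:**
- The jar, lantern, turntable, mug, tin and matchbox read where they were at the start, within detector noise of a few mm.
- The last detector pass missed the opener in both views. For the spoon, the top view gave one reading with moderate confidence and the side view's weak hit was actually the matchbox. I checked both by eye only, and they looked undisturbed in the final picture.
- The arm touched nothing at the end.

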